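# Cap the jar on the lab stand

### The arm

A 7-joint arm with a two-finger parallel gripper is mounted at the origin on the work surface. World frame = base frame: x ahead of the robot, y to its left, z up, the work surface at z = 0. Lengths are in m, angles in rad, forces in N, time in s.
With the tool pointing down it reaches from about 0.35 to 0.9 m from the base axis. Payload 8.1 kg.
Tool frame: the origin (TCP) lies midway between the tips of the shut fingers; the grasp point (between the pads) lies 19 mm behind it; z points along the fingers, y is the line along which they close (so a half turn about z gives the same grasp; the last joint's range is limited). The gripper opens to 92 mm and grips with 3 to 60 N. Pads are 19 mm wide; open, the fingers measure 130 mm over their backs; the gripper's body (75 mm by 190 mm) begins 47 mm behind the grasp point.
Start: joints at [-1.251, 0.434, 0.025, 1.573, -0.012, 1.134, -0.075], TCP at [0.256, 0.57, 0.227] pointing down, gripper open.
Joint ranges: [-2.62, 2.62], [-0.44, 2.09], [-1.27, 1.32], [0.08, 2.57], [-1.32, 4.46], [0.12, 2], [-2.74, 2.74]. Speed limits (rad/s): [2.22, 2.22, 3.01, 3.01, 3.14, 3.14, 3.14].

### API

Orientations are given as [roll, pitch, yaw] about the fixed x, y, z axes, in that order (R = Rz(yaw) Ry(pitch) Rx(roll)).
In Python, from station import arm, eyes gives the robot as it stands. The module is installed in compiled form; this text tells all that it offers.
- The arm moves only by the tool servo_tool, never from a script. Its argument "plan" is a list of rows, each an object with "delta_rot": the turn, a rotation vector about the tool's x, y, z in rad, a list of three; "dp": the shift along the tool's x, y, z in m, a list of three; "grip": the gripper command: -1 is shut, 1 is fully open, values between are in proportion. In form: [{"delta_rot": [rx, ry, rz], "dp": [dx, dy, dz], "grip": grip}, ...]. A call has 1 to 20 rows; each row shifts and turns the commanded pose from where the row before left it, along the tool's axes as they then stand; what a row does not reach is not made up. A row lasts 1/12 s, in which the tool goes at most 41.7 mm and 7.16 degrees, less where a joint would pass 70% of its speed; a pose out of reach is approached as far as the arm can. A call with a gripper value outside its range is refused whole. The fingers move at their own pace and stop on an object; "grip_force" is the grip in N (left out, the last holds). Time passes only in rows, so rows that do not move let the fingers close. It gives the time, the measured TCP pose, the force, the opening and the grip force at its end, in the units of the state.
- arm.sense(): the state, without advancing time (a new reading comes with each control period).
- eyes.read_camera(name): name is "side" or "top" or "wrist"; returns the picture (384x512x3 uint8, red, green, blue); there is no depth.
- eyes.camera_info(name): a dict with "K" (3x3 intrinsics, pixels), "R" (3x3) and "t" (3): a world point X has camera coordinates R X + t; the wrist camera has in their place "hand_eye" (4x4, takes a point from camera to tool coordinates, whose origin is the TCP and whose axes are the flange's). Camera axes: x right, y down, z forward; pixel columns grow to the right and rows downward; lengths in m; the calibration is good to about 2 mm. A picture is of the moment at which its call begins: read the wrist's pose just before it. camera_info takes no time and is no camera call.
- arm.sign_off(): hands the job in; it is judged then, once.
The state is a dict: "time_s": time; "joint_pos": joint angles; "joint_velocities": joint speeds; "joint_efforts": joint torques, N m; "ee_pos": TCP position; "ee_rot": TCP orientation; "force": force on the tool from outside, world axes, zero at the start; "wrist_torque": the same for the moment, N m; "width": opening from 0.0 (shut) to 1.0 (fully open); "grip_force": force on a finger pad.
Only numpy, scipy, OpenCV 4.12 (cv2) and the standard library are available. Lean on these libraries where they do the work, as an engineer would, in place of code of your own. Each camera call takes 0.05 s, during which the arm holds its last target. There are 200 camera calls.

### The job

Two open white jars are on the bench, one on the grey base plate of the lab stand (the plate with the short upright rod) and one on the dark mat. Put the large black cap fully down over the neck of the jar that stands on the stand's base plate, and let go of it. Leave both jars standing where they are, the one on the mat open.

Things in the scene. Friction and masses are not known exactly. Their poses are not given: they have to be found in the camera images.
- cap_center (a point): The large black ribbed cap: round, 58 mm across and 30 mm tall, open underneath (51 mm inside width, 26 mm deep, wall 3.5 mm), 35 g. It lies open side down on the bench. This point is at its centre, half-way up (15 mm above its lower rim); z up. A smaller black cap, 38 mm across and 20 mm tall, lies nearby and is not wanted.
- jar_tall_mouth (a point): The tall white jar: 84 mm across, 135 mm high to the lip, 0.3 to 0.6 kg, loose. Neck: the top 30 mm, 44 mm across, narrowing over its upper 17 mm to 33 mm at the lip; mouth 25 mm wide. This point is the centre of the mouth, level with the lip; z up. With the cap fully down the inside of its top rests on the lip and the cap's centre is 11 mm below this point.
- jar_low_mouth (a point): The low white jar: 90 mm across, 95 mm high to the lip, 0.3 to 0.6 kg, loose. Neck: the top 30 mm, 44 mm across, narrowing over its upper 17 mm to 33 mm at the lip; mouth 25 mm wide. This point is the centre of the mouth, level with the lip; z up. With the cap fully down the inside of its top rests on the lip and the cap's centre is 11 mm below this point.
- stand_plate (a point): The usual jar place on the stand's grey base plate (290 x 160 mm, long side along its x), on its top face, 12 mm above the bench; it lies 50 mm along -x from the plate's centre. A short 12 mm rod rises to 202 mm, 175 mm along +x from this point. One jar, either one, stands within 40 mm of this point; the other is over 300 mm away on a dark mat, also 12 mm thick. The stand may be left or right.
There are look-alikes about, which are no part of the job. Leave any green, orange or pink look-alike of the part that bears jar_tall_mouth alone.

How it is judged:
At the end, for the whole second after the job is handed in: The large cap is fully down over the neck of the jar that stands on the stand's base plate (centred within 10 mm, its centre 5 to 20 mm below the lip, level within 10 degrees); both jars stand upright within 30 mm of where they began; the cap is released (angle between cap_center's own z axis and vertical below 0.17 rad and angle between each of jar_tall_mouth, jar_low_mouth's own z axis and vertical below 0.1 rad and distance of each of jar_tall_mouth, jar_low_mouth from where it was at the start of the episode below 0.03 m and ((horizontal distance between jar_tall_mouth and stand_plate below 0.1 m and horizontal distance between cap_center and jar_tall_mouth below 0.01 m and z of cap_center in the frame of jar_tall_mouth between -0.02 and -0.005 m) or (horizontal distance between jar_low_mouth and stand_plate below 0.1 m and horizontal distance between cap_center and jar_low_mouth below 0.01 m and z of cap_center in the frame of jar_low_mouth between -0.02 and -0.005 m))); the robot touches nothing.
It also fails if it takes over 42 s, if anything falls off the work surface, if the arm or the gripper's body presses on something with over 40 N, if the wrist force passes 120 N, or if a joint passes its speed limit or range.

## Working session

There is one attempt and no reset: what is moved stays moved. The work goes in short steps, Python scripts to look and compute and a tool call to move; the robot and the scene stay as the last step left them, time stands still between calls to the robot, and variables do not carry over. Pictures are saved under pics/ and viewed, at most 10 in all, crops included, and the job is handed in when it is done.

Besides the shell and the picture viewer there is one more tool, called after ">>>" by a JSON object that holds its "fn" and its "kwargs". servo_tool: Moves the arm, as the interface text tells. Its arguments: {"type":"object","properties":{"plan":{"type":"array","items":{"type":"object","properties":{"delta_rot":{"type":"array","items":{"type":"number"}},"dp":{"type":"array","items":{"type":"number"}},"grip":{"type":"number"}}}},"grip_force":{"type":"number"}},"required":["plan"]}

```bash
mkdir -p pics; python3 - <<'E'
from station import arm, eyes
import cv2,numpy as np
s=arm.sense();print({k:np.round(s[k],3).tolist() for k in s})
np.set_printoptions(precision=4,suppress=True)
for n in("side","top","wrist"):
    im=eyes.read_camera(n);cv2.imwrite(f"pics/{n}0.png",im[:,:,::-1]);print(n,eyes.camera_info(n))
E
```

```text
{'time_s': 0.0, 'joint_pos': [-1.251, 0.435, 0.025, 1.574, -0.012, 1.134, -0.075], 'joint_velocities': [-0.001, -0.002, -0.001, -0.001, 0.001, 0.001, -0.001], 'joint_efforts': [-0.0, -66.784, 0.984, -31.446, -0.061, 0.043, 0.0], 'ee_pos': [0.256, 0.569, 0.226], 'ee_rot': [-3.14, 0.0, 2.719], 'force': [-0.56, -0.804, 0.659], 'wrist_torque': [0.012, 0.004, 0.004], 'grip_force': 0.0, 'width': 1.002}
side {'K': array([[432.4612,   0.    , 259.4855],
       [  0.    , 432.4612, 185.7606],
       [  0.    ,   0.    ,   1.    ]]), 'R': array([[ 0.8426, -0.5384, -0.0148],
       [-0.2799, -0.4143, -0.866 ],
       [ 0.4601,  0.7338, -0.4998]]), 't': array([-0.387 ,  0.2615,  0.8906])}
top {'K': array([[434.6829,   0.    , 265.4135],
       [  0.    , 434.6829, 188.2784],
       [  0.    ,   0.    ,   1.    ]]), 'R': array([[-0.0156, -0.9999, -0.0007],
       [-0.9969,  0.0156, -0.0772],
       [ 0.0772, -0.0005, -0.997 ]]), 't': array([0.0769, 0.5032, 1.2191])}
wrist {'K': array([[285.0783,   0.    , 252.319 ],
       [  0.    , 285.0783, 191.9055],
       [  0.    ,   0.    ,   1.    ]]), 'hand_eye': array([[ 0.0004, -0.9683, -0.2499,  0.0669],
       [ 1.    ,  0.0003,  0.0006, -0.0001],
       [-0.0005, -0.2499,  0.9683, -0.1572],
       [ 0.    ,  0.    ,  0.    ,  1.    ]])}
```

View pics/top0.png

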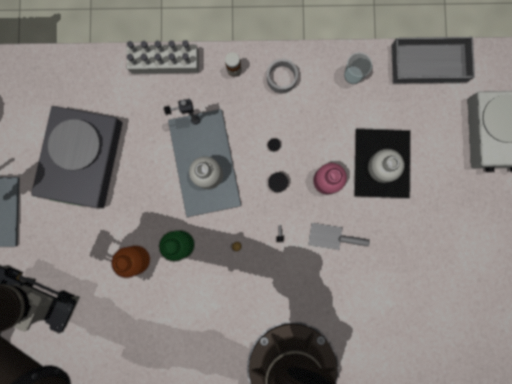

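View pics/side0.png

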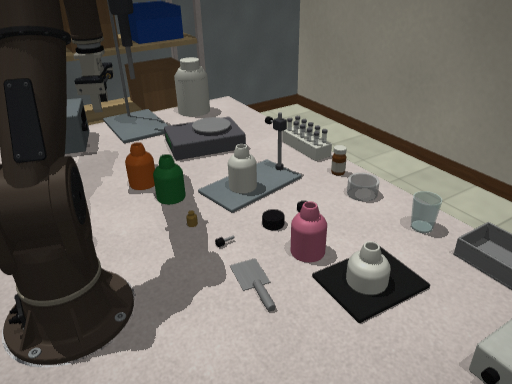

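The top view shows the stand jar near (204,172), the large cap near (278,182), the small cap near (274,145) and the mat jar near (388,165). In the side view the cap is near (273,220) and the stand jar's lip near (242,150).

```bash
cat > h.py <<'E'
import numpy as np, cv2
from station import arm, eyes
from scipy.spatial.transform import Rotation as Ro
np.set_printoptions(precision=4,suppress=True)
def cam(n,s=None):
    c=eyes.camera_info(n);K=np.array(c["K"])
    if n!="wrist": R=np.array(c["R"]);return K,R.T,-R.T@np.array(c["t"])
    H=np.array(c["hand_eye"]);T=Ro.from_euler('xyz',s["ee_rot"]).as_matrix()
    return K,T@H[:3,:3],T@H[:3,3]+np.array(s["ee_pos"])
def ray(C,uv):
    K,R,o=C;d=R@np.linalg.inv(K)@[*uv,1];return o,d/np.linalg.norm(d)
def plane(C,uv,z):
    o,d=ray(C,uv);return o+d*(z-o[2])/d[2]
def proj(C,X):
    K,R,o=C;p=K@(R.T@(np.array(X)-o));return p[:2]/p[2]
def cross(A,ua,B,ub):
    a,d=ray(A,ua);b,e=ray(B,ub);t=np.linalg.lstsq(np.c_[d,-e],b-a,rcond=None)[0]
    p,q=a+t[0]*d,b+t[1]*e;return (p+q)/2,np.linalg.norm(p-q)
def blobs(mask,amin=20):
    n,l,st,c=cv2.connectedComponentsWithStats(mask.astype(np.uint8))
    return [(c[i],st[i]) for i in range(1,n) if st[i,4]>=amin]
E
python3 - <<'E'
from h import *
im=cv2.imread("pics/top0.png");C=cam("top")
for c,s in blobs((im.max(2)<45)):
    if 250<c[0]<310 and 120<c[1]<210: print("cap",c,s,plane(C,c,.03),plane(C,c,.02))
hs=cv2.cvtColor(im,cv2.COLOR_BGR2HSV)
sd=cv2.imread("pics/side0.png")
a=cv2.resize(im[140:200,160:310],None,fx=5,fy=5,interpolation=2)
b=cv2.resize(sd[135:240,210:310],None,fx=5,fy=5,interpolation=2)
c=np.zeros((600,800,3),np.uint8);c[:300,:750]=a;cv2.imwrite("pics/c1.png",c[:300,:750]);cv2.imwrite("pics/c2.png",b)
E
```

```text
cap [273.7789 144.2842] [269 139  11  11  95] [0.6288 0.0433 0.03  ] [0.6306 0.0431 0.02  ]
cap [277.8577 181.7194] [269 173  19  18 253] [0.5216 0.0336 0.03  ] [0.5225 0.0333 0.02  ]
```

View pics/c1.png

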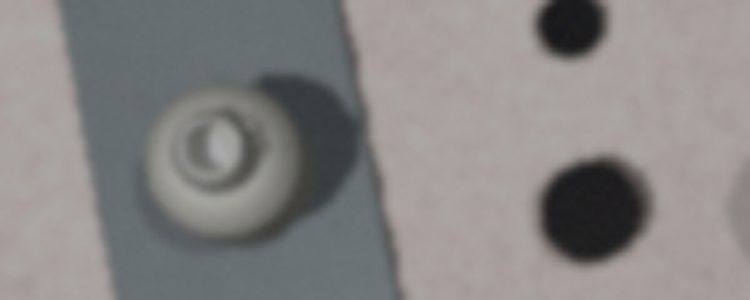

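View pics/c2.png

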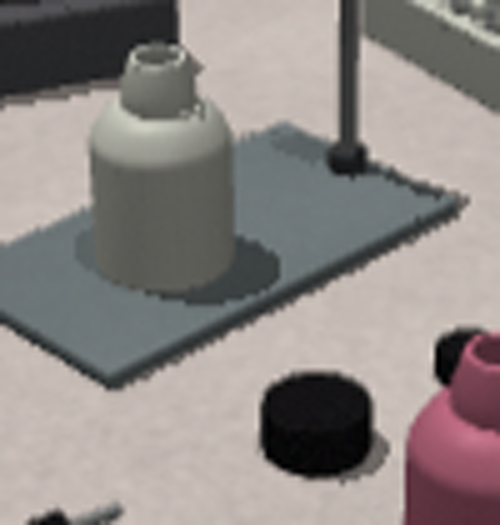

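The tall jar stands on the plate. Its mouth is near (203,169.7) in the top view and (241.9,145.8) in the side view. The large cap's top face is at about (277.5,181.5) in the top view. The gap between the cap and the small cap or the pink jar is also clear.

```bash
python3 - <<'E'
from h import *
T,S=cam("top"),cam("side")
print("mouth",cross(T,(202.8,169.6),S,(241.8,145.8)),plane(T,(202.8,169.6),.147))
print("cap",cross(T,(277.3,181.7),S,(210+316/5,135+397/5)),plane(S,(210+316/5,135+397/5),.03))
print("smallcap, pink z.15, rod top",plane(T,(273.7,144.3),.02),plane(T,(330,178),.1))
print("plate corners",[plane(T,u,.012) for u in((169,120),(224,110),(240,206),(190,216))])
s=arm.sense()
M=Ro.from_euler('xyz',s["ee_rot"]).as_matrix();print(s["ee_pos"],M)
E
```

```text
mouth (array([0.5461, 0.2281, 0.1481]), np.float64(0.002710357451194767)) [0.545  0.2289 0.147 ]
cap (array([0.523 , 0.0344, 0.029 ]), np.float64(0.0029264311244099005)) [0.5236 0.0325 0.03  ]
smallcap, pink z.15, rod top [0.6306 0.0433 0.02  ] [ 0.5229 -0.1037  0.1   ]
plate corners [array([0.7081, 0.3457, 0.012 ]), array([0.7351, 0.1859, 0.012 ]), array([0.4553, 0.1425, 0.012 ]), array([0.429 , 0.2854, 0.012 ])]
[0.2563 0.5696 0.2261] [[-0.9119  0.4104 -0.0004]
 [ 0.4104  0.9119 -0.0011]
 [-0.0001 -0.0012 -1.    ]]
```

>>> {"fn": "servo_tool", "kwargs": {"plan": [{"dp": [-0.0258,-0.0211,0],"delta_rot": [0,0,0],"grip": 1},{"dp": [-0.0258,-0.0211,0],"delta_rot": [0,0,0],"grip": 1},{"dp": [-0.0258,-0.0211,0],"delta_rot": [0,0,0],"grip": 1},{"dp": [-0.0258,-0.0211,0],"delta_rot": [0,0,0],"grip": 1},{"dp": [-0.0258,-0.0211,0],"delta_rot": [0,0,0],"grip": 1},{"dp": [-0.0258,-0.0211,0],"delta_rot": [0,0,0],"grip": 1},{"dp": [-0.0258,-0.0211,0],"delta_rot": [0,0,0],"grip": 1},{"dp": [-0.0258,-0.0211,0],"delta_rot": [0,0,0],"grip": 1},{"dp": [-0.0258,-0.0211,0],"delta_rot": [0,0,0],"grip": 1},{"dp": [-0.0258,-0.0211,0],"delta_rot": [0,0,0],"grip": 1},{"dp": [-0.0258,-0.0211,0],"delta_rot": [0,0,0],"grip": 1},{"dp": [-0.0258,-0.0211,0],"delta_rot": [0,0,0],"grip": 1},{"dp": [-0.0258,-0.0211,0],"delta_rot": [0,0,0],"grip": 1},{"dp": [-0.0258,-0.0211,0],"delta_rot": [0,0,0],"grip": 1},{"dp": [-0.0258,-0.0211,0],"delta_rot": [0,0,0],"grip": 1},{"dp": [-0.0258,-0.0211,0],"delta_rot": [0,0,0],"grip": 1},{"dp": [-0.0258,-0.0211,0],"delta_rot": [0,0,0],"grip": 1},{"dp": [-0.0258,-0.0211,0],"delta_rot": [0,0,0],"grip": 1}], "grip_force": 20}}

```text
time_s: 1.65
ee_pos: [0.5244, 0.0314, 0.2267]
ee_rot: [3.142, -0.0, 2.719]
force: [0.7, -0.0, -0.4]
width: 0.998
grip_force: 0.0
```

>>> {"fn": "servo_tool", "kwargs": {"plan": [{"dp": [0,0,0],"delta_rot": [0,0,0.115],"grip": 1},{"dp": [0,0,0],"delta_rot": [0,0,0.115],"grip": 1},{"dp": [0,0,0],"delta_rot": [0,0,0.115],"grip": 1},{"dp": [0,0,0],"delta_rot": [0,0,0.115],"grip": 1},{"dp": [0,0,0],"delta_rot": [0,0,0.115],"grip": 1},{"dp": [0,0,0],"delta_rot": [0,0,0.115],"grip": 1},{"dp": [0,0,0],"delta_rot": [0,0,0.115],"grip": 1},{"dp": [0,0,0],"delta_rot": [0,0,0.115],"grip": 1},{"dp": [0,0,0],"delta_rot": [0,0,0.115],"grip": 1},{"dp": [0,0,0],"delta_rot": [0,0,0.115],"grip": 1},{"dp": [0,0,0],"delta_rot": [0,0,0],"grip": 1},{"dp": [0,0,0],"delta_rot": [0,0,0],"grip": 1}]}}

```text
time_s: 2.65
ee_pos: [0.5239, 0.0332, 0.2265]
ee_rot: [-3.141, 0.0, 1.573]
force: [1.0, 0.4, -0.6]
width: 1.001
grip_force: 0.0
```

```bash
python3 - <<'E'
from h import *
s=arm.sense();im=eyes.read_camera("wrist");cv2.imwrite("pics/w1.png",im[:,:,::-1]);C=cam("wrist",s)
print(s["ee_pos"],s["ee_rot"],s["joint_pos"],s["time_s"])
print("expect",proj(C,(.523,.034,.03)))
for c,st in blobs(im.max(2)<45,300): print(c,st,plane(C,c,.03))
E
```

```text
[0.5239 0.0332 0.2265] [-3.1412  0.0002  1.5726] [-0.5732  0.2858  0.522   1.847  -0.1624  1.0513  0.0142] 2.65
expect [251.5608 172.5992]
[251.5906 171.6135] [ 230  150   44   44 1524] [0.523  0.0353 0.03  ]
[334.547 163.303] [320 150  30  28 660] [0.6266 0.046  0.03  ]
[286.1068 293.8629] [    0   215   512   169 47131] [ 0.572  -0.1395  0.03  ]
```

View pics/w1.png

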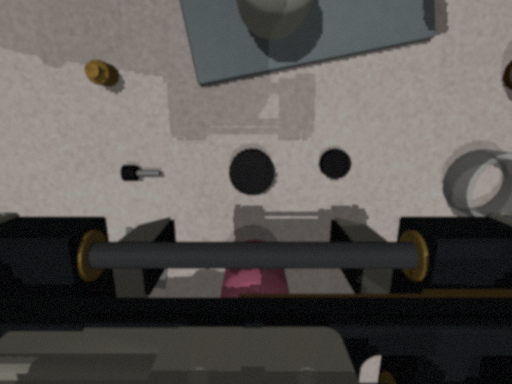

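The wrist view shows the large cap at (252,172), centred between the fingers, with the small cap at (335,163). The cap's position agrees at (0.523, 0.0345), so I can descend and grip.

>>> {"fn": "servo_tool", "kwargs": {"plan": [{"dp": [0.0015,-0.001,0.02],"delta_rot": [0,0,0],"grip": 1},{"dp": [0,0,0.025],"delta_rot": [0,0,0],"grip": 1},{"dp": [0,0,0.025],"delta_rot": [0,0,0],"grip": 1},{"dp": [0,0,0.025],"delta_rot": [0,0,0],"grip": 1},{"dp": [0,0,0.025],"delta_rot": [0,0,0],"grip": 1},{"dp": [0,0,0.025],"delta_rot": [0,0,0],"grip": 1},{"dp": [0,0,0.025],"delta_rot": [0,0,0],"grip": 1},{"dp": [0,0,0.02],"delta_rot": [0,0,0],"grip": 1},{"dp": [0,0,0.015],"delta_rot": [0,0,0],"grip": 1},{"dp": [0,0,0.01],"delta_rot": [0,0,0],"grip": 1},{"dp": [0,0,0.005],"delta_rot": [0,0,0],"grip": 1},{"dp": [0,0,0],"delta_rot": [0,0,0],"grip": 1},{"dp": [0,0,0],"delta_rot": [0,0,0],"grip": 1}]}}

```text
time_s: 3.78
ee_pos: [0.5235, 0.0345, 0.0072]
ee_rot: [3.141, -0.0, 1.569]
force: [-0.0, -0.2, 1.2]
width: 1.001
grip_force: 0.0
```

>>> {"fn": "servo_tool", "kwargs": {"plan": [{"dp": [0,0,0],"delta_rot": [0,0,0],"grip": 0.2},{"dp": [0,0,0],"delta_rot": [0,0,0],"grip": 0},{"dp": [0,0,0],"delta_rot": [0,0,0],"grip": -0.2},{"dp": [0,0,0],"delta_rot": [0,0,0],"grip": -1},{"dp": [0,0,0],"delta_rot": [0,0,0],"grip": -1},{"dp": [0,0,0],"delta_rot": [0,0,0],"grip": -1},{"dp": [0,0,0],"delta_rot": [0,0,0],"grip": -1},{"dp": [0,0,0],"delta_rot": [0,0,0],"grip": -1},{"dp": [0,0,0],"delta_rot": [0,0,0],"grip": -1},{"dp": [0,0,0],"delta_rot": [0,0,0],"grip": -1}], "grip_force": 20}}

```text
time_s: 4.62
ee_pos: [0.5232, 0.0346, 0.0069]
ee_rot: [3.141, -0.0, 1.569]
force: [-2.3, 0.6, 6.0]
width: 0.636
grip_force: 20.0
```

>>> {"fn": "servo_tool", "kwargs": {"plan": [{"dp": [0,0,-0.01],"delta_rot": [0,0,0],"grip": -1},{"dp": [0,0,-0.02],"delta_rot": [0,0,0],"grip": -1},{"dp": [0,0,-0.025],"delta_rot": [0,0,0],"grip": -1},{"dp": [0,0,-0.025],"delta_rot": [0,0,0],"grip": -1},{"dp": [0,0,-0.025],"delta_rot": [0,0,0],"grip": -1},{"dp": [0,0,-0.025],"delta_rot": [0,0,0],"grip": -1},{"dp": [0,0,-0.025],"delta_rot": [0,0,0],"grip": -1},{"dp": [0,0,-0.025],"delta_rot": [0,0,0],"grip": -1},{"dp": [0,0,-0.02],"delta_rot": [0,0,0],"grip": -1},{"dp": [0.016,0.004,0],"delta_rot": [0,0,0],"grip": -1},{"dp": [0.02,0.005,0],"delta_rot": [0,0,0],"grip": -1},{"dp": [0.02,0.005,0],"delta_rot": [0,0,0],"grip": -1},{"dp": [0.02,0.005,0],"delta_rot": [0,0,0],"grip": -1},{"dp": [0.02,0.004,0],"delta_rot": [0,0,0],"grip": -1},{"dp": [0,0,0],"delta_rot": [0,0,0],"grip": -1},{"dp": [0,0,0],"delta_rot": [0,0,0],"grip": -1},{"dp": [0,0,0],"delta_rot": [0,0,0],"grip": -1}]}}

```text
time_s: 6.03
ee_pos: [0.546, 0.1295, 0.2069]
ee_rot: [-3.141, 0.001, 1.568]
force: [-0.1, -1.1, -0.5]
width: 0.631
grip_force: 20.0
```

```bash
python3 - <<'E'
from h import *
s=arm.sense();im=eyes.read_camera("wrist");C=cam("wrist",s)
print(s["ee_pos"],s["ee_rot"],s["width"],s["force"])
p=proj(C,(.5455,.2285,.147));print("expect",p)
cv2.imwrite("pics/w2.png",im[:,:,::-1])
E
```

```text
[0.546  0.1295 0.2069] [-3.1413  0.0007  1.5681] 0.6313009166773901 [-0.1038 -1.1494 -0.4597]
expect [251.3005  71.5303]
```

View pics/w2.png

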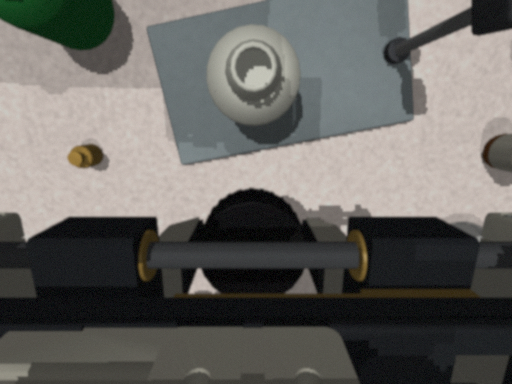

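The held cap is at about (253,245), centred in the grip, and the jar's mouth ring is near (254,68). I'll zoom in on the mouth.

```bash
python3 - <<'E'
from h import *
im=cv2.imread("pics/w2.png");s=arm.sense();C=cam("wrist",s)
z=cv2.resize(im[20:130,200:310],None,fx=5,fy=5,interpolation=cv2.INTER_NEAREST)
a=np.linspace(0,2*np.pi,60)
for r,col in((.0165,(0,0,255)),(.0125,(0,255,0))):
    for t in a:
        q=(proj(C,(.5455+r*np.cos(t),.2285+r*np.sin(t),.147))-[200,20]+.5)*5
        cv2.circle(z,tuple(int(v) for v in q),1,col,-1)
cv2.imwrite("pics/c3.png",z)
for uv in((251.3,71.5),(253.5,67),(254,68)):print(uv,plane(C,uv,.147))
E
```

```text
(251.3, 71.5) [0.5457 0.2281 0.147 ]
(253.5, 67) [0.5472 0.2311 0.147 ]
(254, 68) [0.5476 0.2304 0.147 ]
```

View pics/c3.png

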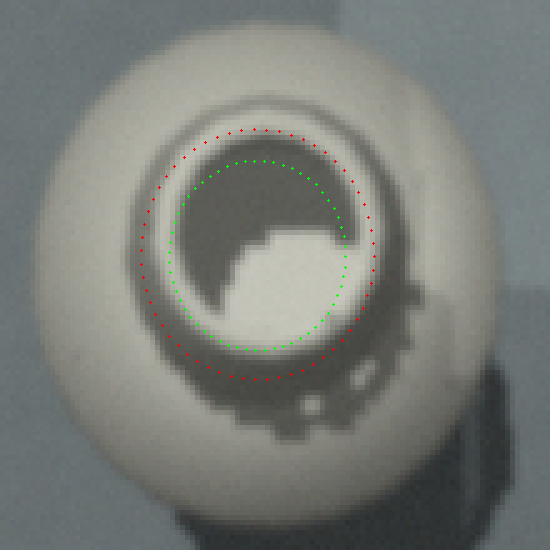

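The mouth sits at about (253.2,67.5), 4 px further along +y than the overlay. That gives a target of (0.5465, 0.230).

>>> {"fn": "servo_tool", "kwargs": {"plan": [{"dp": [0.0205,0.0005,0],"delta_rot": [0,0,0],"grip": -1},{"dp": [0.02,0,0],"delta_rot": [0,0,0],"grip": -1},{"dp": [0.02,0,0],"delta_rot": [0,0,0],"grip": -1},{"dp": [0.02,0,0],"delta_rot": [0,0,0],"grip": -1},{"dp": [0.02,0,0],"delta_rot": [0,0,0],"grip": -1},{"dp": [0,0,0.01],"delta_rot": [0,0,0],"grip": -1},{"dp": [0,0,0.015],"delta_rot": [0,0,0],"grip": -1},{"dp": [0,0,0.015],"delta_rot": [0,0,0],"grip": -1},{"dp": [0,0,0.01],"delta_rot": [0,0,0],"grip": -1},{"dp": [0,0,0],"delta_rot": [0,0,0],"grip": -1},{"dp": [0,0,0],"delta_rot": [0,0,0],"grip": -1},{"dp": [0,0,0],"delta_rot": [0,0,0],"grip": -1}]}}

```text
time_s: 7.08
ee_pos: [0.5476, 0.2305, 0.1575]
ee_rot: [3.141, -0.0, 1.568]
force: [-0.6, -0.3, -0.1]
width: 0.632
grip_force: 20.0
```

>>> {"fn": "servo_tool", "kwargs": {"plan": [{"dp": [0,0,0.004],"delta_rot": [0,0,0],"grip": -1},{"dp": [0,0,0.004],"delta_rot": [0,0,0],"grip": -1},{"dp": [0,0,0.004],"delta_rot": [0,0,0],"grip": -1},{"dp": [0,0,0.004],"delta_rot": [0,0,0],"grip": -1},{"dp": [0,0,0],"delta_rot": [0,0,0],"grip": -1},{"dp": [0,0,0],"delta_rot": [0,0,0],"grip": -1}]}}

```text
time_s: 7.58
ee_pos: [0.5468, 0.2309, 0.1404]
ee_rot: [-3.141, 0.0, 1.569]
force: [0.1, 0.6, 0.4]
width: 0.631
grip_force: 20.0
```

>>> {"fn": "servo_tool", "kwargs": {"plan": [{"dp": [0,0,0.003],"delta_rot": [0,0,0],"grip": -1},{"dp": [0,0,0.003],"delta_rot": [0,0,0],"grip": -1},{"dp": [0,0,0.003],"delta_rot": [0,0,0],"grip": -1},{"dp": [0,0,0.001],"delta_rot": [0,0,0],"grip": -1},{"dp": [0,0,0],"delta_rot": [0,0,0],"grip": -1},{"dp": [0,0,0],"delta_rot": [0,0,0],"grip": -1}]}}

```text
time_s: 8.08
ee_pos: [0.547, 0.2309, 0.1307]
ee_rot: [-3.141, 0.0, 1.569]
force: [-0.0, -0.1, -0.4]
width: 0.632
grip_force: 20.0
```

>>> {"fn": "servo_tool", "kwargs": {"plan": [{"dp": [0,0,0.0015],"delta_rot": [0,0,0],"grip": -1},{"dp": [0,0,0.001],"delta_rot": [0,0,0],"grip": -1},{"dp": [0,0,0],"delta_rot": [0,0,0],"grip": -1},{"dp": [0,0,0],"delta_rot": [0,0,0],"grip": -1}]}}

```text
time_s: 8.42
ee_pos: [0.547, 0.231, 0.1282]
ee_rot: [-3.142, 0.0, 1.569]
force: [0.3, 0.3, -0.9]
width: 0.633
grip_force: 20.0
```

No contact force so far, and the cap is within about 1 mm of its seat. I'll release it and retreat upward.

>>> {"fn": "servo_tool", "kwargs": {"plan": [{"dp": [0,0,0],"delta_rot": [0,0,0],"grip": 0.4},{"dp": [0,0,0],"delta_rot": [0,0,0],"grip": 0.5},{"dp": [0,0,0],"delta_rot": [0,0,0],"grip": 0.7},{"dp": [0,0,0],"delta_rot": [0,0,0],"grip": 0.9},{"dp": [0,0,0],"delta_rot": [0,0,0],"grip": 1},{"dp": [0,0,0],"delta_rot": [0,0,0],"grip": 1},{"dp": [0,0,0],"delta_rot": [0,0,0],"grip": 1},{"dp": [0,0,-0.01],"delta_rot": [0,0,0],"grip": 1},{"dp": [0,0,-0.02],"delta_rot": [0,0,0],"grip": 1},{"dp": [0,0,-0.025],"delta_rot": [0,0,0],"grip": 1},{"dp": [0,0,-0.03],"delta_rot": [0,0,0],"grip": 1},{"dp": [0,0,-0.03],"delta_rot": [0,0,0],"grip": 1},{"dp": [-0.03,0,0],"delta_rot": [0,0,0],"grip": 1},{"dp": [-0.035,0,0],"delta_rot": [0,0,0],"grip": 1},{"dp": [-0.035,0,0],"delta_rot": [0,0,0],"grip": 1},{"dp": [0,0,0],"delta_rot": [0,0,0],"grip": 1},{"dp": [0,0,0],"delta_rot": [0,0,0],"grip": 1},{"dp": [0,0,0],"delta_rot": [0,0,0],"grip": 1}]}}

```text
time_s: 9.92
ee_pos: [0.5469, 0.1315, 0.2438]
ee_rot: [3.141, -0.001, 1.568]
force: [-0.3, 1.1, -0.8]
width: 0.999
grip_force: 0.0
```

```bash
python3 - <<'E'
from h import *
s=arm.sense();w=eyes.read_camera("wrist");sd=eyes.read_camera("side");C=cam("wrist",s);S=cam("side")
print(s["ee_pos"],s["width"],s["force"])
for c,st in blobs(w.max(2)<45,300):
    if c[1]<190: print("wrist",c,st,plane(C,c,.151))
print("side expect cap top/rim centre",proj(S,(.547,.231,.151)),proj(S,(.547,.231,.121)))
z=cv2.resize(sd[120:220,190:320],None,fx=4,fy=4,interpolation=2)
out=np.zeros((400,800,3),np.uint8);out[:,:520]=z;out[:195,530:790]=w[:195,130:390];cv2.imwrite("pics/f.png",out[:,:,::-1])
E
```

```text
[0.5469 0.1315 0.2438] 0.9990404315029048 [-0.3041  1.133  -0.8234]
wrist [40.126   7.1391] [ 11   0  52  20 611] [0.3826 0.2823 0.151 ]
wrist [96.0922 30.0713] [  44    0   84   59 2875] [0.4238 0.2662 0.151 ]
wrist [449.5453  30.1382] [ 370    0  134   72 2648] [0.7033 0.2658 0.151 ]
wrist [252.3241  79.9135] [ 219   44   67   73 3851] [0.5471 0.2291 0.151 ]
wrist [280.4697 123.6243] [241 100  54  39 511] [0.5711 0.1941 0.151 ]
side expect cap top/rim centre [241.0434 144.4701] [241.4177 153.9439]
```

View pics/f.png

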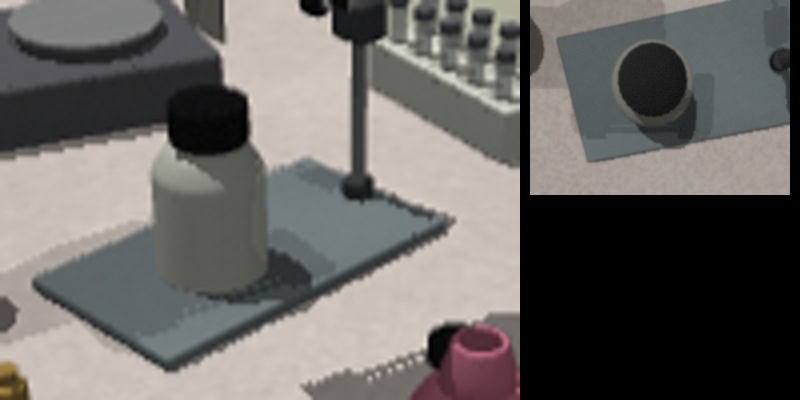

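The side view shows the cap level and seated over the neck. Its top is at (241.8,144.5), against an expected (241.0,144.5). The jar is upright and the gripper is clear.

```bash
python3 -c "
from station import arm
print(arm.sign_off())"
```

```text
the job is handed in; nothing more can be done
None
```

The large black cap is down over the neck of the tall jar on the stand's base plate and released, both jars were left in place with the mat jar open, and the job is handed in; the sign-off gave no verdict.

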